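# Stack the yellow cup tray on the blue tray

## Robot

A 7-joint arm with a two-finger parallel gripper is mounted at the origin on the work surface. World frame = base frame: x ahead of the robot, y to its left, z up, the work surface at z = 0. Lengths are in m, angles in degrees, forces in N, time in s.
With the tool pointing down it reaches from about 0.425 to 0.875 m from the base axis. Payload 4.7 kg.
Tool frame: the origin (TCP) lies at the centre of the arm's flange, where the gripper is bolted on; the fingertips stand 182 mm ahead of it and the grasp point (between the pads) lies 164 mm ahead of it; y points along the fingers, z is the direction in which the jaws open and shut, and the axes are right-handed (so a half turn about y gives the same grasp; the last joint's range is limited). The gripper opens to 87 mm and grips with 3 to 60 N. Pads are 19 mm wide; open, the fingers measure 117 mm over their backs; the gripper's body (75 mm by 190 mm) begins 51 mm behind the grasp point.
Start: joints at [-65.311, 18.392, -4.016, 83.108, 1.295, 78.541, -3.26], TCP at [0.263, 0.594, 0.405] pointing down, gripper open.
Joint ranges: [-163.93, 163.93], [-17.29, 119.83], [-79.2, 71.16], [3.27, 140.29], [-89.18, 269.18], [5.43, 117.66], [-154.24, 154.24]. Speed limits (degrees/s): [147.25, 147.25, 180, 180, 180, 180, 180].

## Interface

Orientations are given as [roll, pitch, yaw] about the fixed x, y, z axes, in that order (R = Rz(yaw) Ry(pitch) Rx(roll)).
In Python, from bench import arm, viewer gives the robot as it stands.
- The arm moves only by the tool servo_tool, never from a script. Its argument "steps" is one flat list of numbers, 7 for each row, row after row: the finger opening in cm, from 0 to 8.7, then the shift along the world's x, y, z in cm, then the turn, a rotation vector about the world's x, y, z in rad. In form: [grip, x, y, z, wx, wy, wz, grip, x, y, z, wx, wy, wz, ...]. A call has exactly 5 rows; each row is the pose to reach, as a shift and turn from the pose commanded when the call began; what a row does not reach only later rows make up. A row lasts 1/8 s, in which the tool goes at most 62.5 mm and 10.7 degrees, less where a joint would pass 70% of its speed; a pose out of reach is approached as far as the arm can. A call with a gripper value outside its range is refused whole. The fingers move at their own pace and stop on an object; the grip force is fixed at half the most. Time passes only in rows, so rows that repeat a pose let the fingers close, or fill a call up. It gives the time, the measured TCP pose, the force and the opening at its end, in the units of the state.
- arm.observe(): the state, without advancing time (a new reading comes with each control period).
- viewer.get_image(name): name is "scene" or "top" or "wrist"; returns the picture (384x512x3 uint8, red, green, blue); there is no depth.
- viewer.camera_info(name): a dict with "camera_matrix" (3x3 intrinsics, pixels), "R" (3x3) and "t" (3): a world point X has camera coordinates R X + t; the wrist camera has in their place "tool_from_camera" (4x4, takes a point from camera to tool coordinates, whose origin is the TCP and whose axes are the tool frame's). Camera axes: x right, y down, z forward; pixel columns grow to the right and rows downward; lengths in m; the calibration is good to about 2 mm. The wrist camera is an equidistant fisheye: a pixel r from the principal point sees the ray r / f radians off the axis. A picture is of the moment at which its call begins: read the wrist's pose just before it. camera_info takes no time and is no camera call.
- arm.job_done(): hands the job in, once; it reports no verdict.
The state is a dict: "clock": time; "qpos": joint angles; "dq": joint speeds; "effort": joint torques, N m; "position": TCP position; "ee_rot": TCP orientation; "contact_force": force on the tool from outside, world axes, zero at the start; "ft_torque": the same for the moment, N m; "width": finger opening in m.
Only numpy, scipy, OpenCV 4.12 (cv2) and the standard library are available. Lean on these libraries where they do the work, as an engineer would, in place of code of your own. Each camera call takes 0.05 s, during which the arm holds its last target.

## Task

Take the yellow tray by its handle, carry it level with its two steel cups standing in it, and stack it on the blue tray in the steel stand: lower it gently, feel for the sockets and let all four corner lugs drop fully home so that it sits flush and level. The blue tray lies loose in its stand, so do not force it or drop it: the trays must never be pressed or knocked together with more than 35 N. Then fold the yellow tray's handle down flat inside its rim, so that the next tray can go on, and leave everything else on the bench where it is.

Things in the scene. Friction and masses are not known exactly. Their poses are not given: they have to be found in the camera images.
- tray: The yellow plastic stacking tray, loose, 280 (its x) x 190 (its y) mm, 0.7 to 0.9 kg with handle and cups. Origin: centre of the underside of its floor, z up; the rim is 60 mm above it. It starts standing on its four lugs on the bench. When stacked, either end may point either way
- lug (a point): Middle of the lower face of the yellow tray's corner lug at its +x, +y corner. The four lugs are round, centred at x = +-118, y = +-73 mm of the tray, 18.5 mm across, reaching 14 mm below its floor; the last 6 mm taper to 15 mm across at the tip
- handle_grip (a point): Centre of the black flat-sided grip of the yellow tray's swing handle: 90 mm long along the tray's y, 14 mm thick along its x when upright, 15 mm high. The handle is a U of 6 mm steel wire (legs at y = +-83 mm), pivoting on the line x = 0, z = 48 mm of the tray; the grip is 85 mm from that line, so 133 mm above the tray's origin when upright
- handle (a joint): Angle of the yellow tray's handle about the tray's y: 0 upright (starts within 0.2 rad of it), +1.52 folded flat towards the tray's +x, -1.52 flat towards its -x; either side will do. Hinge friction 0.02 N m: it stays put within about 0.4 rad of upright and falls by its own weight when pushed further
- stand: Fixed steel stand, a low frame 306 (its x) x 216 (its y) mm, 39 mm high, origin at the centre of its foot on the bench, z up. The blue tray, same model as the yellow, lies loose in it, long side along the stand's x. Its centre may be up to 10 mm from the stand's centre along x and along y, turned up to 0.01 rad; this is not reported. It shifts in that play under some 6 N sideways and cannot tip
- rim_centre (a point): Point on the stand's axis at the height of the blue tray's rim, 80 mm above the stand's origin; moves with the stand, not with the blue tray. Lugs home: the yellow tray's origin is at this height. Lugs standing on the blue tray's flat corners: 14 mm higher. The blue tray's own handle and cups lie below its rim
- socket_nominal (a point): Where the middle of the blue tray's +x, +y socket mouth would be if that tray lay centred in the stand. The four sockets are square holes 21 x 21 mm, 20 mm deep, at x = +-118, y = +-73 mm of the blue tray, in flat corners 44 mm square flush with the rim. A lug tip enters within about 3 mm and a lug has 1.2 mm of room each way once in
- cup_a: Small steel cup standing loose in the yellow tray, 54 mm across the mouth, 30 mm high, 50 g; origin at the centre of its underside, z up. Starts near x = -58 mm, y = 0 of the yellow tray
- cup_b: Same cup, starting near x = +58 mm, y = 0 of the yellow tray
- ladle: Steel ladle lying between the two places, along the bench's x, 270 mm long, bowl towards the robot, 30 mm high at most; origin under its middle. Leave it alone
- bowl: Steel bowl 110 mm across, 45 mm high, on the robot's right; origin under its centre. Leave it alone
- sauce: Orange sauce bottle, 60 mm across, 150 mm high, beyond the trays; origin under its centre. Leave it alone
- mug: White paper-coloured cup, 72 mm across, 85 mm high, beyond the trays; origin under its centre. Leave it alone
- jar: Red jar, 76 mm across, 95 mm high, on the robot's left beyond the place there; origin under its centre. Leave it alone
- peeler: Green-handled peeler lying on the robot's right, 155 mm long, 12 mm high; origin under its middle. Leave it alone
There are look-alikes about, which are no part of the job. What is shaped like the cup_a but purple is not meant.

How it is judged (in metres and radians):
On the way, in this order (a step that is already met when the one before it is completed fails the run):
1. the yellow tray is lifted off the bench (height (world z) of tray above 0.1 m), for 0.2 s.
2. the yellow tray's lugs are fully home in the blue tray (z of tray in the frame of stand between 0.076 and 0.083 m and horizontal distance between tray and stand below 0.016 m and angle between the x axis of tray and the x axis of stand, either way round below 0.06 rad and angle between tray's own z axis and vertical below 0.03 rad), for 0.2 s.
At the end, for the whole second after the job is handed in: Yellow tray at rest, lugs home: origin 76 to 83 mm above the stand's, within 16 mm of its centre, long directions within 0.06 rad, tilt under 0.03 rad; handle folded past 1.3 rad to either side; both cups on the tray's floor, tilt under 0.15 rad (all of step 2 and (value of joint handle above 1.3 rad or value of joint handle below -1.3 rad) and angle between each of cup_a, cup_b's own z axis and vertical below 0.15 rad and z of each of cup_a, cup_b in the frame of tray below 0.012 m and horizontal distance between each of cup_a, cup_b and tray below 0.15 m and linear speed of tray below 0.01 m/s); the robot touches nothing.
It fails at once if the yellow tray is pressed or knocked against the blue tray or stand with more than 35 N (contact force between tray and stand above 35 N).
It fails at once if the yellow tray is tipped by more than 0.35 rad (angle between tray's own z axis and vertical above 0.35 rad).
It fails at once if a cup is tipped over (angle between any of cup_a, cup_b's own z axis and vertical above 0.7 rad).
It fails at once if another thing on the bench is moved by more than 25 mm (distance of any of ladle, bowl, sauce, mug, jar, peeler from where it was at the start of the episode above 0.025 m).
It also fails if it takes over 72 s, if anything falls off the work surface, if the arm or the gripper's body presses on something with over 40 N, if the wrist force passes 120 N, or if a joint passes its speed limit or range.

## Working session

There is one attempt and no reset: what is moved stays moved. The work goes in short steps, Python scripts to look and compute and a tool call to move; the robot and the scene stay as the last step left them, time stands still between calls to the robot, and variables do not carry over. Pictures are saved under pics/ and viewed, and the job is handed in when it is done.

Besides the shell and the picture viewer there is one more tool, called after "Emit:" as name(argument=value, ...), one argument or row to a line, values as JSON. servo_tool: Moves the arm, as the interface text tells. Its arguments: {"type":"object","properties":{"steps":{"type":"array","items":{"type":"number"}}},"required":["steps"]}

```bash
ls; mkdir -p pics; python3 - <<'E'
from bench import arm, viewer
import cv2, numpy as np
print(arm.observe())
for n in ("scene","top","wrist"):
    im=viewer.get_image(n); cv2.imwrite(f"pics/{n}0.png",im[:,:,::-1])
    print(n,viewer.camera_info(n))
E
```

```text
pics
{'clock': 0.0, 'qpos': array([-65.31224379,  18.43689543,  -4.01456002,  83.17512323,
         1.29539634,  78.53966225,  -3.26142717]), 'dq': array([-0.01023564, -0.07139041, -0.04461021, -0.01949934,  0.0489562 ,
        0.05054488,  0.00186691]), 'effort': array([-8.11367518e-04, -4.91282129e+01, -4.04546158e-01, -3.12546766e+01,
       -6.38746982e-02,  4.33170993e-02,  1.83386792e-04]), 'position': array([0.26308837, 0.59414849, 0.40368365]), 'ee_rot': array([-9.01064211e+01, -6.43899961e-03, -2.38802658e+01]), 'contact_force': array([ 0.20981748,  0.65986454, -0.19075657]), 'ft_torque': array([-0.0318686 ,  0.04402715, -0.02154347]), 'width': 0.0867302057971156}
scene {'camera_matrix': array([[423.42755731,   0.        , 255.13668821],
       [  0.        , 423.42755731, 193.69782371],
       [  0.        ,   0.        ,   1.        ]]), 'R': array([[-0.87467937,  0.48469442,  0.00270587],
       [ 0.34248717,  0.62198328, -0.70415861],
       [-0.34298475, -0.61498628, -0.71003756]]), 't': array([ 0.48316158, -0.10336176,  1.53144341])}
top {'camera_matrix': array([[436.4
[... 183 characters left out ...]
.00475801],
       [-0.98247207,  0.01636563, -0.18569005],
       [ 0.18574277,  0.00174887, -0.98259685]]), 't': array([0.00643851, 0.57101626, 1.48897981])}
wrist {'camera_matrix': array([[297.31863964,   0.        , 249.5976878 ],
       [  0.        , 297.31863964, 189.44644228],
       [  0.        ,   0.        ,   1.        ]]), 'tool_from_camera': array([[ 6.99750931e-04,  9.58251172e-01,  2.85926916e-01,
        -7.76906402e-02],
       [ 7.22526095e-05, -2.85927034e-01,  9.58251390e-01,
         2.04011791e-02],
       [ 9.99999753e-01, -6.49878336e-04, -2.69313856e-04,
        -6.60106179e-04],
       [ 0.00000000e+00,  0.00000000e+00,  0.00000000e+00,
         1.00000000e+00]])}
```

View pics/scene0.png

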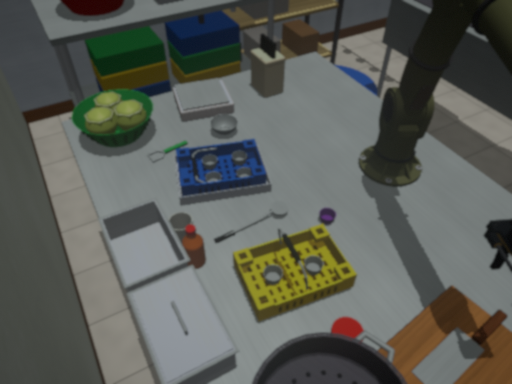

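View pics/top0.png

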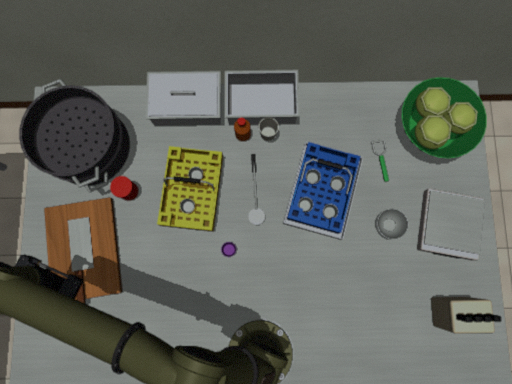

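View pics/wrist0.png

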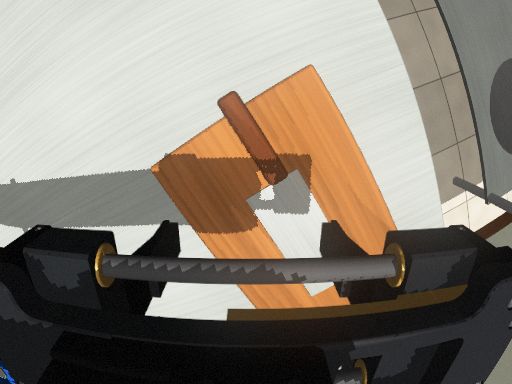

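```bash
python3 - <<'E'
import cv2
im=cv2.imread("pics/top0.png")
cv2.imwrite("pics/cy.png",cv2.resize(im[135:245,145:240],None,fx=6,fy=5.4,interpolation=cv2.INTER_CUBIC) if 0 else cv2.resize(im[140:240,145:240],None,fx=6,fy=6,interpolation=cv2.INTER_CUBIC))
cv2.imwrite("pics/cb.png",cv2.resize(im[138:238,275:370],None,fx=6,fy=6,interpolation=cv2.INTER_CUBIC))
E
```

```text
(no output)
```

View pics/cy.png

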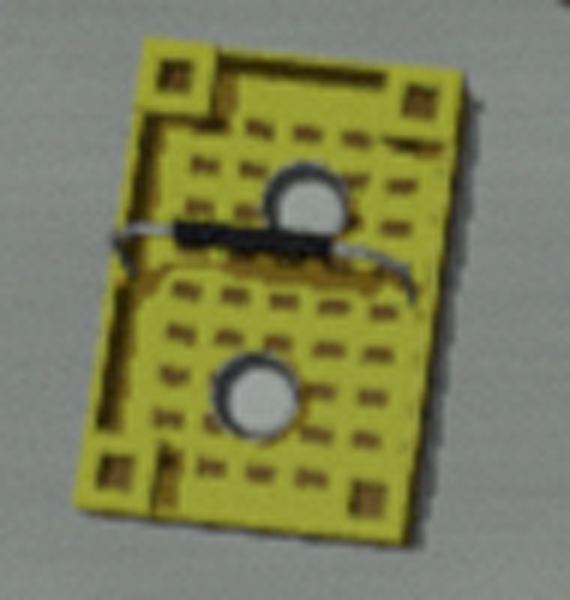

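View pics/cb.png

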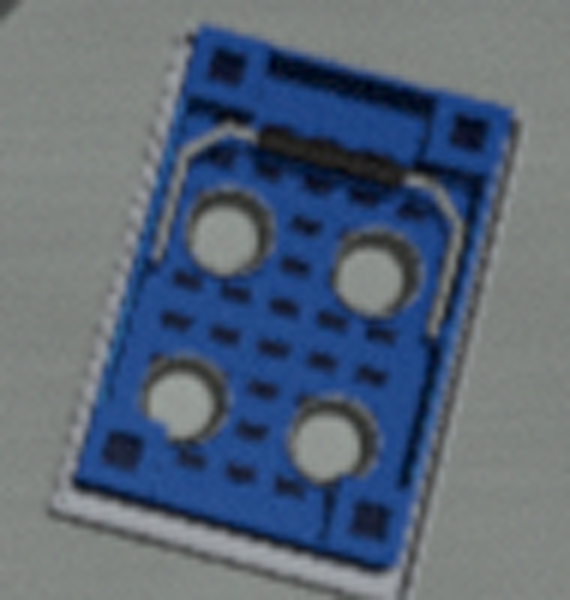

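```bash
cat > h.py <<'E'
import numpy as np, cv2
from scipy.optimize import least_squares
from scipy.spatial.transform import Rotation as Ro
from bench import arm, viewer
SX=np.array([[118,73],[118,-73],[-118,73],[-118,-73]])/1e3
CX=np.array([[140,95],[140,-95],[-140,95],[-140,-95]])/1e3
def proj(n,X):
    c=viewer.camera_info(n); P=np.atleast_2d(X)@c["R"].T+c["t"]; p=P@c["camera_matrix"].T
    return p[:,:2]/p[:,2:]
def ray(n,px):
    c=viewer.camera_info(n); px=np.atleast_2d(px)
    d=np.c_[px,np.ones(len(px))]@np.linalg.inv(c["camera_matrix"]).T@c["R"]
    return -c["R"].T@c["t"], d
def onz(n,px,z):
    o,d=ray(n,px); return o+d*((z-o[2])/d[:,2])[:,None]
def wpose(s):
    R=Ro.from_euler('xyz',s["ee_rot"],degrees=True).as_matrix(); T=np.eye(4);T[:3,:3]=R;T[:3,3]=s["position"]
    return T@viewer.camera_info("wrist")["tool_from_camera"]
def wonz(s,px,z):
    K=viewer.camera_info("wrist")["camera_matrix"]; T=wpose(s); px=np.atleast_2d(px)
    u=(px-K[:2,2])/K[0,0]; th=np.linalg.norm(u,axis=1); 
    d=np.c_[u*(np.sin(th)/th)[:,None],np.cos(th)]@T[:3,:3].T
    return T[:3,3]+d*((z-T[2,3])/d[:,2])[:,None]
def wproj(s,X):
    K=viewer.camera_info("wrist")["camera_matrix"]; T=wpose(s)
    P=(np.atleast_2d(X)-T[:3,3])@T[:3,:3]; rr=np.linalg.norm(P[:,:2],axis=1); th=np.arctan2(rr,P[:,2])
    return K[:2,2]+K[0,0]*P[:,:2]*(th/rr)[:,None]
def fit2(W,M):
    # planar fit of model points M to world W
    def f(p): 
        c,s=np.cos(p[2]),np.sin(p[2]); return (M@np.array([[c,s],[-s,c]])+p[:2]-W[:,:2]).ravel()
    a=np.arctan2(*(W[0]-W[2])[[1,0]])
    r=least_squares(f,[*W[:,:2].mean(0),a]); return r.x, r.fun.reshape(-1,2)*1e3
E
python3 - <<'E'
from h import *
up=lambda p,o:(np.array(p)+.5)/6-.5+o
for nm,s,c,o,z in (("y",[(175,76),(420,101),(117,473),(369,499)],[(145,40),(465,70),(78,510),(408,545)],(145,140),.074),
 ("b",[(228,67),(467,133),(124,452),(370,521)],[(200,27),(515,110),(72,485),(390,570)],(275,138),.08)):
    for P,M in((s,SX),(c,CX)):
        p,r=fit2(onz("top",up(P,np.array(o)),z),M); print(nm,p,np.degrees(p[2])); print(r.round(1).tolist())
# stand outer corners
st=up([(200,30),(518,120),(52,508),(400,600)],np.array((275,138)))
W=onz("top",st,.039);print(W.round(4))
g=up([(178,233),(332,243)],np.array((145,140)));print(onz("top",g,.145))
E
```

```text
y [ 0.56817571  0.23621998 -0.12084936] -6.924158042432218
[[-0.2, 0.2], [-0.1, -0.1], [0.3, 0.1], [-0.0, -0.2]]
y [ 0.56647224  0.233993   -0.11623298] -6.659659175500689
[[-0.1, -0.4], [-0.5, 0.3], [-0.2, -0.1], [0.8, 0.2]]
b [ 0.56273883 -0.23180677 -0.29277594] -16.77482584724479
[[-0.3, 0.8], [-0.1, -0.9], [0.4, 0.6], [0.0, -0.5]]
b [ 0.56064592 -0.23006166 -0.2985979 ] -17.10839949970793
[[0.7, 0.8], [-1.6, 1.7], [2.8, 0.2], [-1.8, -2.6]]
[[ 0.7319 -0.186   0.039 ]
 [ 0.6725 -0.375   0.039 ]
 [ 0.4433 -0.0887  0.039 ]
 [ 0.3864 -0.2895  0.039 ]]
[[0.58463664 0.27657865 0.145     ]
 [0.57753057 0.19088034 0.145     ]]
```

The lookalikes are:
- the blue tray at (323,190)
- the cups inside the blue tray
- the purple cup at (229,249)

The target is the yellow tray at (190,190), checked in the crop. The black grip is at (185,180), with steel cups at (196,174) and (188,206).

Next I move to a wrist look over the yellow tray, then the same view over the blue one so that biases cancel.

Emit:
servo_tool(
  steps=[8.7, 2.96, -4.34, 0.8, 0, 0, -0.127, 8.7, 5.92, -8.68, 1.6, 0, 0, -0.255, 8.7, 8.88, -13.02, 2.4, 0, 0, -0.382, 8.7, 11.84, -17.36, 3.2, 0, 0, -0.51, 8.7, 14.8, -21.7, 4.0, 0, 0, -0.637],
)

```text
clock: 0.78
position: [0.4119, 0.3757, 0.4449]
ee_rot: [-90.0, -0.0, -60.6]
contact_force: [0.8, -0.7, 1.0]
width: 0.087
```

Emit:
servo_tool(
  steps=[8.7, 2.96, -4.34, 0.8, 0, 0, -0.127, 8.7, 5.92, -8.68, 1.6, 0, 0, -0.255, 8.7, 8.88, -13.02, 2.4, 0, 0, -0.382, 8.7, 11.84, -17.36, 3.2, 0, 0, -0.51, 8.7, 14.8, -21.7, 4.0, 0, 0, -0.637],
)

```text
clock: 1.4
position: [0.5598, 0.1589, 0.4849]
ee_rot: [-90.0, 0.0, -97.1]
contact_force: [-0.4, 0.0, -0.4]
width: 0.0869
```

Emit:
servo_tool(
  steps=[8.7, 0, 0, 0, 0, 0, 0, 8.7, 0, 0, 0, 0, 0, 0, 8.7, 0, 0, 0, 0, 0, 0, 8.7, 0, 0, 0, 0, 0, 0, 8.7, 0, 0, 0, 0, 0, 0],
)

```text
clock: 2.02
position: [0.5588, 0.1611, 0.4847]
ee_rot: [-90.0, -0.0, -96.8]
contact_force: [0.2, 0.1, -0.0]
width: 0.0867
```

```bash
python3 - <<'E'
from h import *
s=arm.observe(); im=viewer.get_image("wrist"); cv2.imwrite("pics/wy.png",im[:,:,::-1]); np.save("sy.npy",s,allow_pickle=True)
print(s["clock"],s["position"],s["ee_rot"],s["contact_force"])
X=np.c_[SX,np.full(4,.074)]; c,q=np.cos(-.1208),np.sin(-.1208)
W=np.c_[SX@np.array([[c,q],[-q,c]])+[.568,.236],np.full(4,.074)]; print(wproj(s,W).round(1).tolist())
E
```

```text
2.025 [0.55883701 0.1610777  0.48472471] [-9.00057587e+01 -1.14223865e-03 -9.67906398e+01] [ 0.24914698  0.07967027 -0.01905815]
[[338.6, 54.0], [335.2, 160.7], [160.3, 53.8], [163.4, 160.5]]
```

View pics/wy.png

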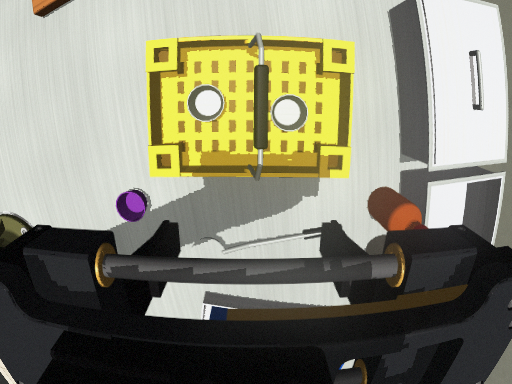

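Emit:
servo_tool(
  steps=[8.7, -0.18, -4.68, 0.06, 0, 0, -0.017, 8.7, -0.36, -9.36, 0.12, 0, 0, -0.034, 8.7, -0.54, -14.04, 0.18, 0, 0, -0.052, 8.7, -0.72, -18.72, 0.24, 0, 0, -0.069, 8.7, -0.9, -23.4, 0.3, 0, 0, -0.086],
)

```text
clock: 2.7
position: [0.5499, -0.075, 0.488]
ee_rot: [-90.0, 0.0, -101.8]
contact_force: [-0.2, -0.3, -0.5]
width: 0.0871
```

Emit:
servo_tool(
  steps=[8.7, -0.18, -4.68, 0.06, 0, 0, -0.017, 8.7, -0.36, -9.36, 0.12, 0, 0, -0.034, 8.7, -0.54, -14.04, 0.18, 0, 0, -0.052, 8.7, -0.72, -18.72, 0.24, 0, 0, -0.069, 8.7, -0.9, -23.4, 0.3, 0, 0, -0.086],
)

```text
clock: 3.32
position: [0.5411, -0.3088, 0.491]
ee_rot: [-90.0, 0.0, -106.7]
contact_force: [0.8, -0.7, 0.3]
width: 0.0871
```

Emit:
servo_tool(
  steps=[8.7, 0, 0, 0, 0, 0, 0, 8.7, 0, 0, 0, 0, 0, 0, 8.7, 0, 0, 0, 0, 0, 0, 8.7, 0, 0, 0, 0, 0, 0, 8.7, 0, 0, 0, 0, 0, 0],
)

```text
clock: 3.95
position: [0.5414, -0.3069, 0.4909]
ee_rot: [-90.0, 0.0, -106.7]
contact_force: [0.2, 0.9, -0.9]
width: 0.0869
```

```bash
python3 - <<'E'
from h import *
s=arm.observe(); im=viewer.get_image("wrist"); cv2.imwrite("pics/wb.png",im[:,:,::-1]); np.save("sb.npy",s,allow_pickle=True)
print(s["clock"],s["position"],s["ee_rot"],s["contact_force"])
a=cv2.imread("pics/wy.png")
cv2.imwrite("pics/wyc.png",cv2.resize(a[25:190,135:365],None,fx=3.4,fy=3.4,interpolation=cv2.INTER_CUBIC))
cv2.imwrite("pics/wbc.png",cv2.resize(im[25:190,135:365,::-1],None,fx=3.4,fy=3.4,interpolation=cv2.INTER_CUBIC))
E
```

```text
3.95 [ 0.54142318 -0.30690378  0.49091982] [-8.99803911e+01  1.84479704e-02 -1.06651377e+02] [ 0.22345511  0.93719395 -0.8712752 ]
```

View pics/wb.png

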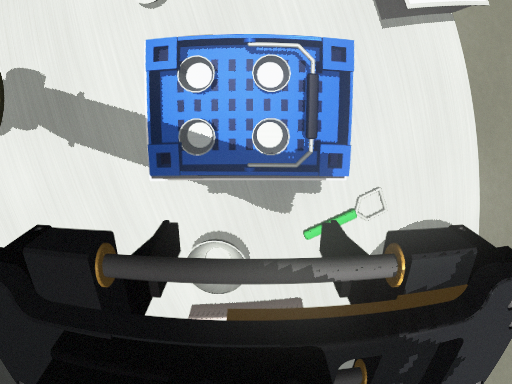

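View pics/wyc.png

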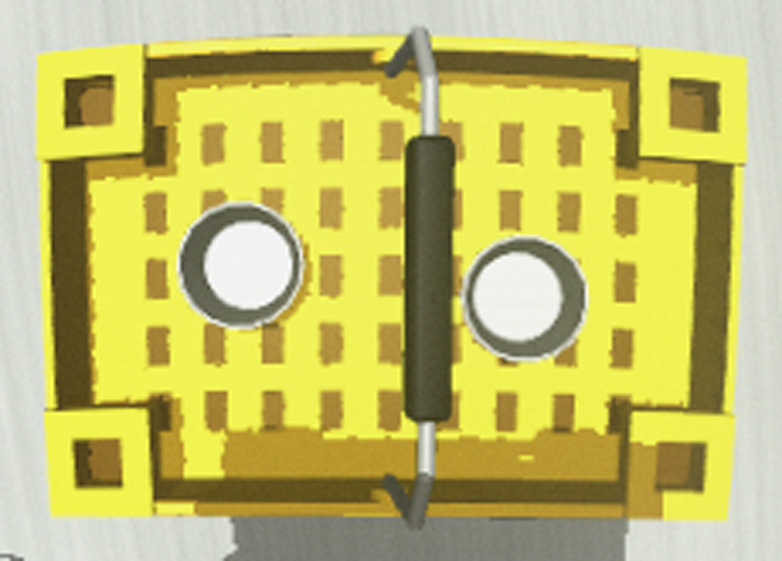

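View pics/wbc.png

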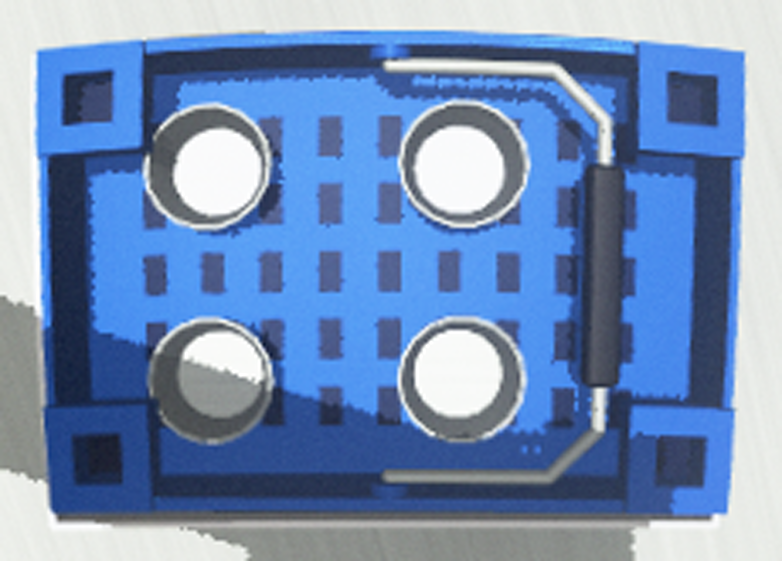

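```bash
python3 - <<'E'
from h import *
up=lambda p:(np.array(p)+.5)/3.4-.5+np.array((135,25))
Y=[(694,105),(680.5,465),(89,103),(98,463.5)];B=[(692.5,100),(680.5,460.5),(88,98),(98.5,459)]
for n,P,z in(("sy",Y,.074),("sb",B,.08)):
    s=np.load(n+".npy",allow_pickle=True).item()
    p,r=fit2(wonz(s,up(P),z),SX); print(n,p.round(4),np.degrees(p[2]),r.round(1).tolist())
    if n=="sy":
        print(wonz(s,up([(429,138),(429,420)]),.147), wonz(s,up([(242,265),(525,298)]),.044))
print("sauce",onz("top",[(243,128)],.1),"mug",onz("top",[(269,129)],.085),"ladle",onz("top",[(257,216)],.02))
# stand corners from scene crop later
E
```

```text
sy [ 0.5681  0.2347 -0.1232] -7.056172490158962 [[0.1, 0.5], [0.4, -0.8], [-0.3, 0.7], [-0.2, -0.4]]
[[0.58531741 0.27738607 0.147     ]
 [0.57506265 0.18882497 0.147     ]] [[0.5079448  0.24727182 0.044     ]
 [0.62238831 0.21949569 0.044     ]]
sb [ 0.5638 -0.2339 -0.2942] -16.85717576393667 [[0.4, 0.4], [0.3, -0.5], [-0.1, 0.4], [-0.6, -0.2]]
sauce [[0.77110746 0.04726482 0.1       ]] mug [[ 0.77077225 -0.04441771  0.085     ]] ladle [[0.46910173 0.00325111 0.02      ]]
```

Emit:
servo_tool(
  steps=[8.7, 0.27, 5.42, -0.9, 0, 0, 0.017, 8.7, 0.53, 10.83, -1.8, 0, 0, 0.033, 8.7, 0.8, 16.25, -2.7, 0, 0, 0.05, 8.7, 1.07, 21.66, -3.6, 0, 0, 0.067, 8.7, 1.33, 27.08, -4.5, 0, 0, 0.084],
)

```text
clock: 4.62
position: [0.5542, -0.035, 0.4458]
ee_rot: [-90.0, 0.0, -101.9]
contact_force: [0.7, 0.7, -0.5]
width: 0.0868
```

Emit:
servo_tool(
  steps=[8.7, 0.27, 5.42, -0.9, 0, 0, 0.017, 8.7, 0.53, 10.83, -1.8, 0, 0, 0.033, 8.7, 0.8, 16.25, -2.7, 0, 0, 0.05, 8.7, 1.07, 21.66, -3.6, 0, 0, 0.067, 8.7, 1.33, 27.08, -4.5, 0, 0, 0.084],
)

```text
clock: 5.25
position: [0.5676, 0.2357, 0.4008]
ee_rot: [-90.0, 0.0, -97.1]
contact_force: [0.5, -0.0, 0.3]
width: 0.0871
```

Emit:
servo_tool(
  steps=[8.7, 0, 0, 0, 0, 0, 0, 8.7, 0, 0, -3, 0, 0, 0, 8.7, 0, 0, -6, 0, 0, 0, 8.7, 0, 0, -9, 0, 0, 0, 8.7, 0, 0, -9, 0, 0, 0],
)

```text
clock: 5.88
position: [0.5669, 0.2327, 0.3086]
ee_rot: [-90.2, -0.2, -97.2]
contact_force: [-0.6, -0.9, -0.3]
width: 0.0871
```

```bash
python3 - <<'E'
from h import *
s=arm.observe(); im=viewer.get_image("wrist"); cv2.imwrite("pics/w2.png",im[:,:,::-1])
print(s["clock"],s["position"],s["ee_rot"],s["contact_force"])
E
```

```text
5.875 [0.56694048 0.23270531 0.30860059] [-90.2223628   -0.19554045 -97.1693058 ] [-0.62235469 -0.89184815 -0.28055757]
```

View pics/w2.png

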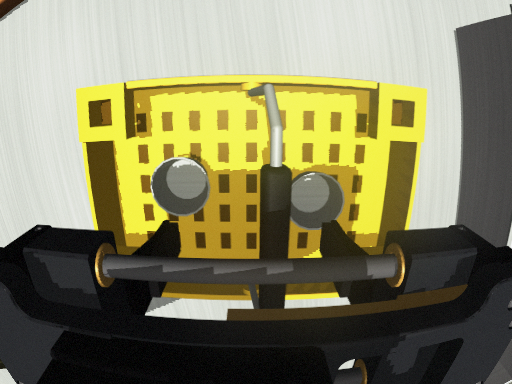

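The grip, at column ~276, lies between the fingers at ~170 and ~340. I'll close on it.

Emit:
servo_tool(
  steps=[4, 0, 0, 0, 0, 0, 0, 3, 0, 0, 0, 0, 0, 0, 2, 0, 0, 0, 0, 0, 0, 1, 0, 0, 0, 0, 0, 0, 0.8, 0, 0, 0, 0, 0, 0],
)

```text
clock: 6.55
position: [0.5677, 0.234, 0.3108]
ee_rot: [-90.0, -0.0, -97.1]
contact_force: [-1.0, -0.2, -0.8]
width: 0.0449
```

Emit:
servo_tool(
  steps=[0.5, 0, 0, 0, 0, 0, 0, 0.2, 0, 0, 0, 0, 0, 0, 0, 0, 0, 0, 0, 0, 0, 0, 0, 0, 0, 0, 0, 0, 0, 0, 0, 0, 0, 0, 0],
)

```text
clock: 7.18
position: [0.5678, 0.2339, 0.3108]
ee_rot: [-90.0, -0.0, -97.1]
contact_force: [0.2, -0.2, 0.7]
width: 0.0135
```

```bash
python3 - <<'E'
from h import *
s=arm.observe(); im=viewer.get_image("wrist"); cv2.imwrite("pics/w3.png",im[:,:,::-1])
print(s["clock"],s["position"],s["ee_rot"],s["contact_force"],s["ft_torque"],s["width"])
E
```

```text
7.175 [0.56775218 0.23394669 0.31081779] [-8.99933838e+01 -3.03111221e-03 -9.71027597e+01] [ 0.1556277  -0.19846405  0.74975399] [-0.10167701  0.04877094  0.03074273] 0.013509693091170855
```

View pics/w3.png

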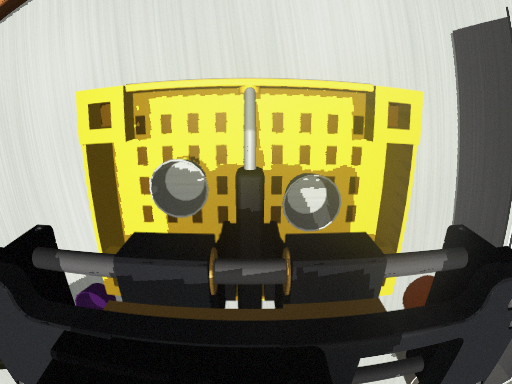

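Emit:
servo_tool(
  steps=[0, 0, 0, 0.3, 0, 0, 0, 0, 0, 0, 1, 0, 0, 0, 0, 0, 0, 2.2, 0, 0, 0, 0, 0, 0, 3.4, 0, 0, 0, 0, 0, 0, 4, 0, 0, 0],
)

```text
clock: 7.85
position: [0.5681, 0.234, 0.3524]
ee_rot: [-89.9, 0.1, -97.1]
contact_force: [0.3, 0.7, -8.1]
width: 0.0137
```

Emit:
servo_tool(
  steps=[0, 0, 0, 1, 0, 0, 0, 0, 0, 0, 3, 0, 0, 0, 0, 0, 0, 6, 0, 0, 0, 0, -1, 0, 9, 0, 0, 0, 0, -2, 0, 11, 0, 0, 0],
)

```text
clock: 8.48
position: [0.5477, 0.2338, 0.4635]
ee_rot: [-89.9, 0.1, -97.1]
contact_force: [1.1, 1.2, -8.0]
width: 0.0137
```

```bash
python3 - <<'E'
from h import *
s=arm.observe(); im=viewer.get_image("wrist"); cv2.imwrite("pics/w4.png",im[:,:,::-1])
im=viewer.get_image("scene"); cv2.imwrite("pics/s4.png",cv2.resize(im[:,:,::-1],None,fx=1.5,fy=1.5))
print(s["clock"],s["position"],s["ee_rot"],s["contact_force"],s["ft_torque"],s["width"])
E
```

```text
8.475 [0.54765671 0.23375491 0.4635373 ] [-8.98609152e+01  9.66617288e-02 -9.71321806e+01] [ 1.09081237  1.22200722 -7.98452787] [0.09337292 0.01363531 0.02579624] 0.013725843578481276
```

View pics/w4.png

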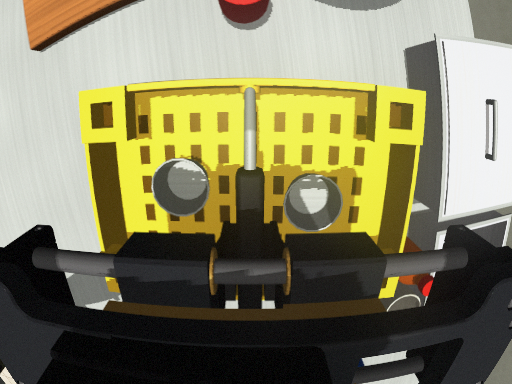

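View pics/s4.png

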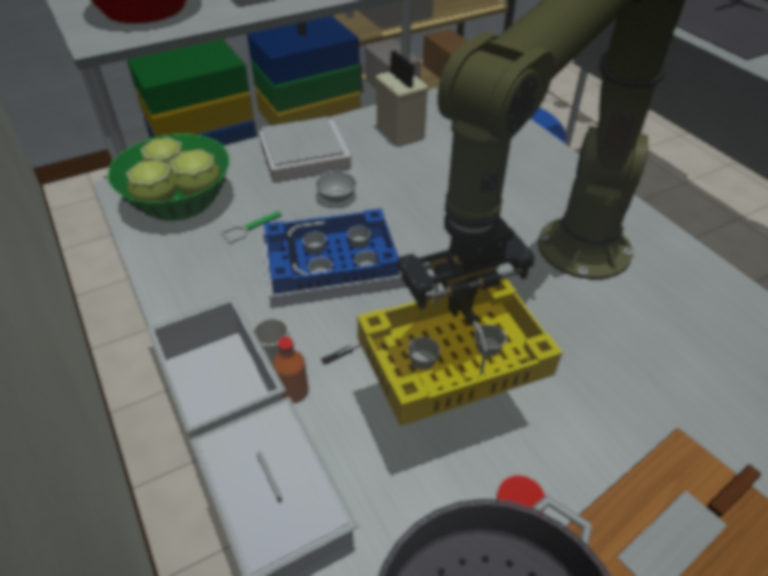

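Emit:
servo_tool(
  steps=[0, 0, -1, 0, 0, 0, -0.005, 0, 0, -3, 0, 0, 0, -0.015, 0, 0, -6, 0, 0, 0, -0.03, 0, 0, -10, 0, 0, 0, -0.045, 0, 0, -14, 0, 0, 0, -0.06],
)

```text
clock: 9.2
position: [0.5475, 0.0896, 0.4604]
ee_rot: [-90.0, -0.1, -100.8]
contact_force: [0.8, 0.2, -7.3]
width: 0.0136
```

Emit:
servo_tool(
  steps=[0, 0, -4, 0, 0, 0, -0.012, 0, 0, -8, 0, 0, 0, -0.024, 0, 0, -12, 0, 0, 0, -0.036, 0, 0, -16, 0, 0, 0, -0.048, 0, 0, -20, 0, 0, 0, -0.06],
)

```text
clock: 9.82
position: [0.5463, -0.1103, 0.4606]
ee_rot: [-90.0, -0.0, -104.2]
contact_force: [0.9, 0.4, -9.0]
width: 0.0137
```

Emit:
servo_tool(
  steps=[0, 0.1, -4, 0, 0, 0, -0.012, 0, 0.4, -7.5, 0, 0, 0, -0.024, 0, 0.9, -10.2, 0, 0, 0, -0.037, 0, 1.3, -12, 0, 0, 0, -0.046, 0, 1.52, -12.85, 0, 0, 0, -0.051],
)

```text
clock: 10.45
position: [0.5622, -0.2366, 0.4606]
ee_rot: [-90.0, -0.0, -107.1]
contact_force: [-0.3, -0.4, -8.6]
width: 0.0138
```

Emit:
servo_tool(
  steps=[0, 0, 0, 0, 0, 0, 0, 0, 0, 0, -1.5, 0, 0, 0, 0, 0, 0, -4, 0, 0, 0, 0, 0, 0, -6, 0, 0, 0, 0, 0, 0, -6, 0, 0, 0],
)

```text
clock: 11.08
position: [0.5625, -0.2332, 0.3982]
ee_rot: [-90.3, 0.0, -106.8]
contact_force: [0.2, 0.1, -7.2]
width: 0.0137
```

```bash
cat > snap.py <<'E'
from h import *
import sys
k=sys.argv[1]
s=arm.observe()
print(s["clock"],s["position"].round(4),s["ee_rot"].round(2),"F",s["contact_force"].round(1),"T",s["ft_torque"].round(2),s["width"].round(4))
im=viewer.get_image("wrist"); cv2.imwrite(f"pics/w{k}.png",im[:,:,::-1])
im=viewer.get_image("top"); cv2.imwrite(f"pics/t{k}.png",cv2.resize(im[120:260,260:400,::-1],None,fx=4,fy=4,interpolation=cv2.INTER_CUBIC))
im=viewer.get_image("scene"); cv2.imwrite(f"pics/s{k}.png",cv2.resize(im[100:230,140:310,::-1],None,fx=4,fy=4,interpolation=cv2.INTER_CUBIC))
E
python3 snap.py 5
```

```text
Traceback (most recent call last):
  File "snap.py", line 5, in <module>
    print(s["clock"],s["position"].round(4),s["ee_rot"].round(2),"F",s["contact_force"].round(1),"T",s["ft_torque"].round(2),s["width"].round(4))
                                                                                                                             ^^^^^^^^^^^^^^^^
AttributeError: 'float' object has no attribute 'round'
```

```bash
sed -i 's/s\["width"\].round(4)/round(s["width"],4)/' snap.py; python3 snap.py 5
```

```text
11.075 [ 0.5625 -0.2332  0.3982] [-9.0290e+01  1.0000e-02 -1.0683e+02] F [ 0.2  0.1 -7.2] T [-0.01  0.06 -0.01] 0.0137
```

View pics/s5.png

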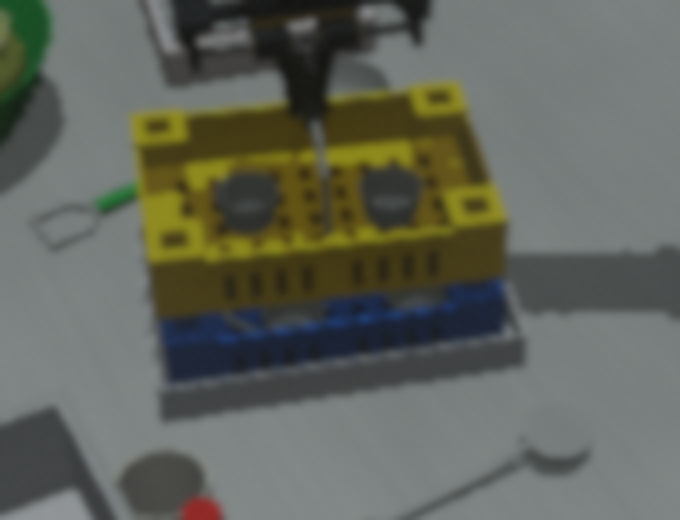

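View pics/w5.png

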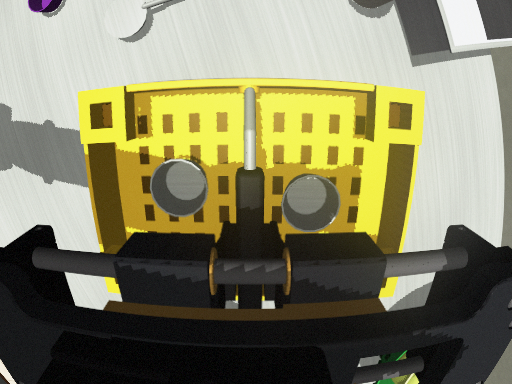

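View pics/t5.png

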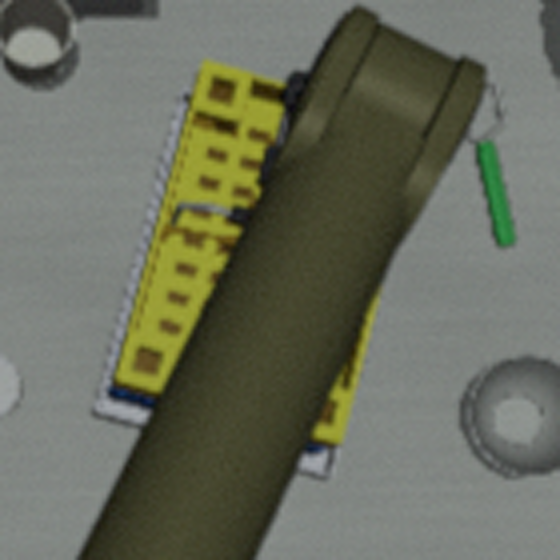

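```bash
python3 - <<'E'
import cv2,numpy as np
a,b=[cv2.imread(f"pics/w{k}.png",0) for k in (3,5)]
for n,(x0,y0,x1,y1) in dict(TL=(78,88,128,142),TR=(374,88,424,142),handle=(240,86,262,165)).items():
    t=a[y0:y1,x0:x1]; s=b[y0-8:y1+8,x0-8:x1+8]
    r=cv2.matchTemplate(cv2.resize(s,None,fx=4,fy=4,interpolation=2),cv2.resize(t,None,fx=4,fy=4,interpolation=2),5)
    _,v,_,l=cv2.minMaxLoc(r); print(n,v,(l[0]-32)/4,(l[1]-32)/4)
E
```

```text
TL 0.9807857275009155 1.25 0.0
TR 0.9875373840332031 1.0 0.0
handle 0.8577441573143005 0.25 -0.25
```

Emit:
servo_tool(
  steps=[0, 0, 0, -0.2, 0, 0, 0, 0, 0, 0, -0.4, 0, 0, 0, 0, 0, 0, -0.6, 0, 0, 0, 0, 0, 0, -0.8, 0, 0, 0, 0, 0, 0, -1.0, 0, 0, 0],
)

```text
clock: 11.85
position: [0.5629, -0.2346, 0.3906]
ee_rot: [-90.0, -0.0, -106.9]
contact_force: [-0.9, -0.9, -7.8]
width: 0.0139
```

```bash
python3 snap.py 6
```

```text
11.85 [ 0.5629 -0.2346  0.3906] [ -90.    -0.  -106.9] F [-0.9 -0.9 -7.8] T [-0.08  0.07 -0.01] 0.0139
```

View pics/s6.png

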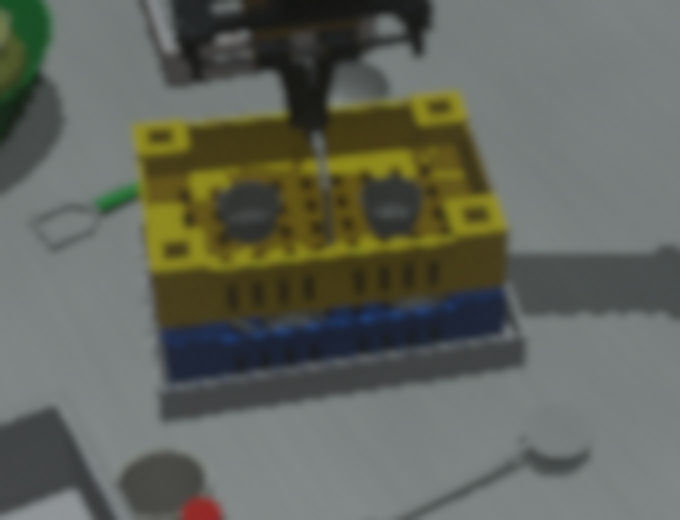

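Emit:
servo_tool(
  steps=[0, 0.03, 0, -0.1, 0, 0, 0, 0, 0.03, 0, -0.2, 0, 0, 0, 0, 0.03, 0, -0.3, 0, 0, 0, 0, 0.03, 0, -0.35, 0, 0, 0, 0, 0.03, 0, -0.35, 0, 0, 0],
)

```text
clock: 12.62
position: [0.5632, -0.2345, 0.3872]
ee_rot: [-90.0, -0.0, -106.9]
contact_force: [-0.3, 0.1, -8.8]
width: 0.0135
```

Emit:
servo_tool(
  steps=[0, 0, 0, -0.1, 0, 0, 0, 0, 0, 0, -0.2, 0, 0, 0, 0, 0, 0, -0.3, 0, 0, 0, 0, 0, 0, -0.4, 0, 0, 0, 0, 0, 0, -0.4, 0, 0, 0],
)

```text
clock: 13.25
position: [0.5632, -0.2345, 0.3832]
ee_rot: [-90.0, -0.0, -106.9]
contact_force: [0.3, -0.0, -8.0]
width: 0.0136
```

```bash
python3 snap.py 7
```

```text
13.25 [ 0.5632 -0.2345  0.3832] [ -90.    -0.  -106.9] F [ 0.3 -0.  -8. ] T [-0.13  0.1  -0.04] 0.0136
```

View pics/s7.png

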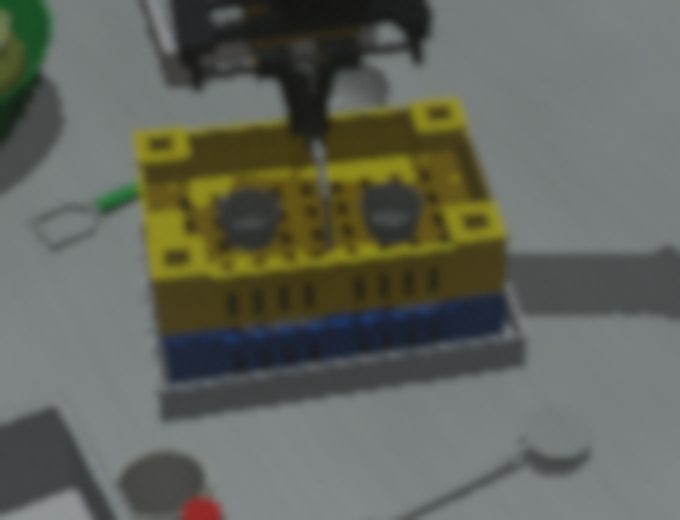

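View pics/w7.png

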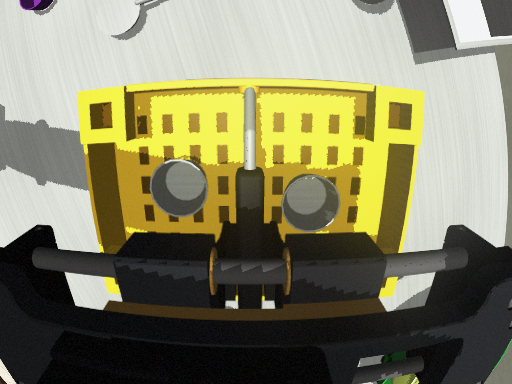

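Lugs are entering and the tray is sinking without any resistance. I'll continue gently to home, which should be a TCP height of about 0.377.

Emit:
servo_tool(
  steps=[0, 0, 0, -0.1, 0, 0, 0, 0, 0, 0, -0.2, 0, 0, 0, 0, 0, 0, -0.3, 0, 0, 0, 0, 0, 0, -0.4, 0, 0, 0, 0, 0, 0, -0.45, 0, 0, 0],
)

```text
clock: 14.02
position: [0.5633, -0.2346, 0.3787]
ee_rot: [-90.0, -0.0, -106.9]
contact_force: [0.5, -0.2, -7.5]
width: 0.0134
```

Emit:
servo_tool(
  steps=[0, 0, 0, -0.05, 0, 0, 0, 0, 0, 0, -0.1, 0, 0, 0, 0, 0, 0, -0.15, 0, 0, 0, 0, 0, 0, -0.2, 0, 0, 0, 0, 0, 0, -0.2, 0, 0, 0],
)

```text
clock: 14.65
position: [0.5633, -0.2346, 0.3769]
ee_rot: [-90.0, 0.0, -106.9]
contact_force: [-0.6, -0.2, -6.8]
width: 0.0134
```

```bash
python3 snap.py 8
```

```text
14.65 [ 0.5633 -0.2346  0.3769] [ -89.99    0.   -106.9 ] F [-0.6 -0.2 -6.8] T [-0.1   0.12  0.03] 0.0134
```

View pics/s8.png

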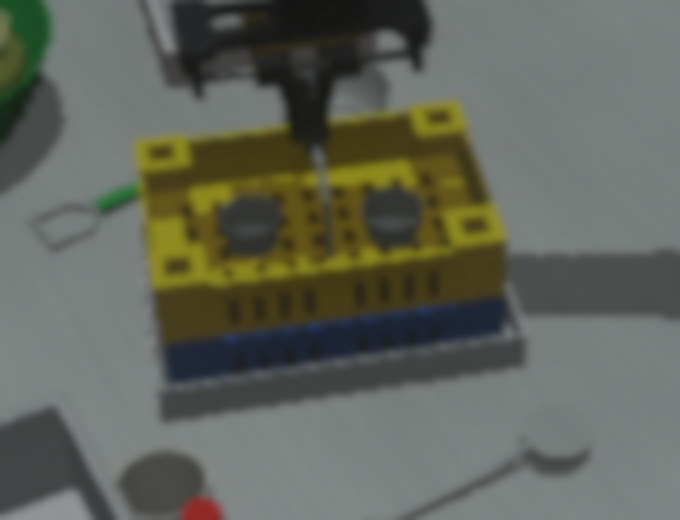

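View pics/w8.png

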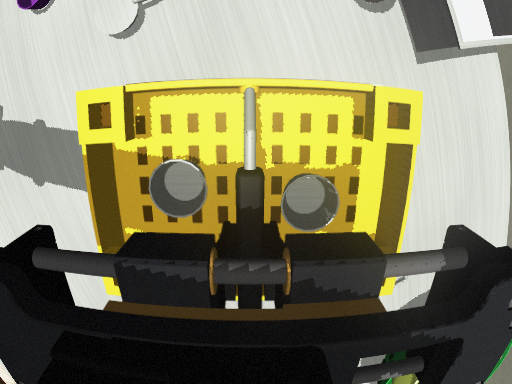

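Emit:
servo_tool(
  steps=[0, 0, 0, -0.04, 0, 0, 0, 0, 0, 0, -0.08, 0, 0, 0, 0, 0, 0, -0.12, 0, 0, 0, 0, 0, 0, -0.12, 0, 0, 0, 0, 0, 0, -0.12, 0, 0, 0],
)

```text
clock: 15.42
position: [0.5635, -0.2347, 0.3768]
ee_rot: [-89.9, 0.0, -106.9]
contact_force: [-1.6, 1.4, 5.7]
width: 0.0136
```

Emit:
servo_tool(
  steps=[0, 0, 0, -0.03, 0, 0, 0, 0, 0, 0, -0.06, 0, 0, 0, 0, 0, 0, -0.06, 0, 0, 0, 0, 0, 0, -0.06, 0, 0, 0, 0, 0, 0, -0.06, 0, 0, 0],
)

```text
clock: 16.05
position: [0.5636, -0.2348, 0.3767]
ee_rot: [-89.9, 0.0, -106.9]
contact_force: [-2.5, 2.0, 8.2]
width: 0.014
```

The TCP stopped at 0.3768, exactly the predicted home height, with the weight taken up. I'll ease off and check before releasing.

Emit:
servo_tool(
  steps=[0, 0, 0, 0.05, 0, 0, 0, 0, 0, 0, 0.1, 0, 0, 0, 0, 0, 0, 0.12, 0, 0, 0, 0, 0, 0, 0.12, 0, 0, 0, 0, 0, 0, 0.12, 0, 0, 0],
)

```text
clock: 16.68
position: [0.5635, -0.2347, 0.3767]
ee_rot: [-89.9, -0.0, -106.9]
contact_force: [-0.8, 1.0, 6.1]
width: 0.0138
```

```bash
python3 snap.py 9; python3 - <<'E'
from h import *
s=arm.observe(); im=viewer.get_image("scene")
# compare yellow rim corners with model at home pose, using blue estimate
y=-.2942;c,q=np.cos(y),np.sin(y)
b=im[:,:,::-1].copy(); b=cv2.resize(b[100:230,140:310],None,fx=4.5,fy=4.5,interpolation=2)
for z,col in((.14,(0,0,255)),(.154,(255,255,255))):
    W=np.c_[CX@np.array([[c,q],[-q,c]])+[.5638,-.2343],np.full(4,z)]
    p=(proj("scene",W)-[140,100]+.5)*4.5-.5
    for u in p: cv2.drawMarker(b,tuple(int(v) for v in u),col,0,14,1)
cv2.imwrite("pics/s9m.png",b)
E
```

```text
16.675 [ 0.5635 -0.2347  0.3767] [ -89.93   -0.   -106.9 ] F [-0.8  1.   6.1] T [0.09 0.5  0.06] 0.0138
```

View pics/s9m.png

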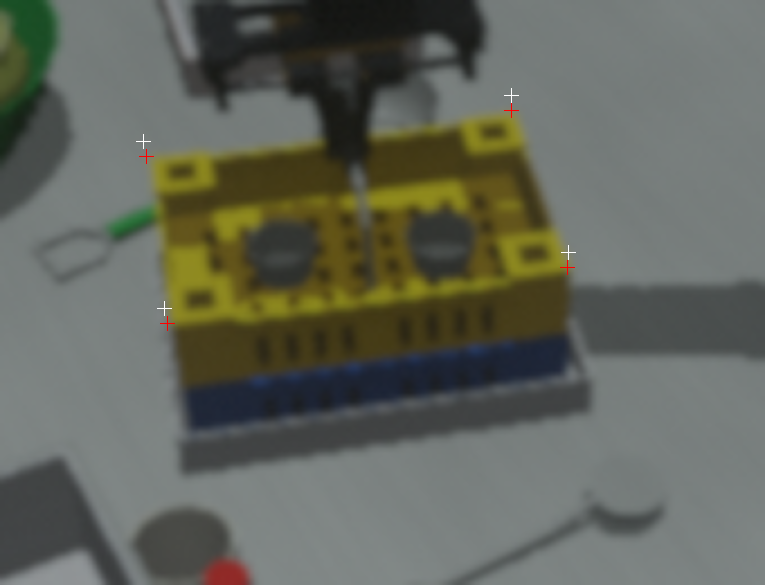

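The rim corners match the home height in red rather than the 14 mm higher one in white. Releasing now, then lifting off and shifting to the tray's −x side.

Emit:
servo_tool(
  steps=[2, 0, 0, 0.05, 0, 0, 0, 4, 0, 0, 0.05, 0, 0, 0, 6, 0, 0, 0.05, 0, 0, 0, 8, 0, 0, 0.05, 0, 0, 0, 8, 0, 0, 0.05, 0, 0, 0],
)

```text
clock: 17.5
position: [0.5633, -0.2346, 0.3766]
ee_rot: [-90.0, -0.0, -106.9]
contact_force: [-1.0, -0.1, -0.7]
width: 0.0521
```

Emit:
servo_tool(
  steps=[8, 0, 0, 0, 0, 0, 0, 8, 0, 0, 1.5, 0, 0, 0, 8, 0, 0, 3, 0, 0, 0, 8, 0, 0, 4.5, 0, 0, 0, 8, 0, 0, 5, 0, 0, 0],
)

```text
clock: 18.12
position: [0.5635, -0.2348, 0.4286]
ee_rot: [-89.8, 0.0, -106.9]
contact_force: [0.0, -0.6, -0.2]
width: 0.08
```

```bash
python3 snap.py 10
```

```text
18.125 [ 0.5635 -0.2348  0.4286] [-8.984e+01  1.000e-02 -1.069e+02] F [ 0.  -0.6 -0.2] T [-0.1   0.12 -0.  ] 0.08
```

View pics/w10.png

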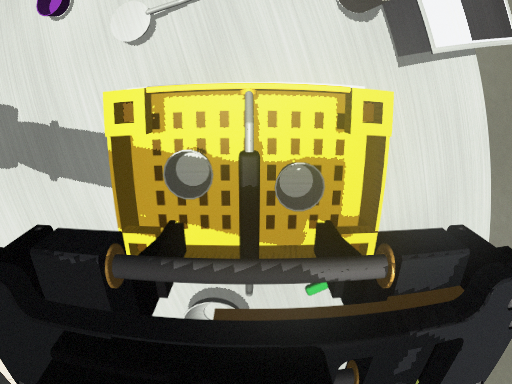

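View pics/s10.png

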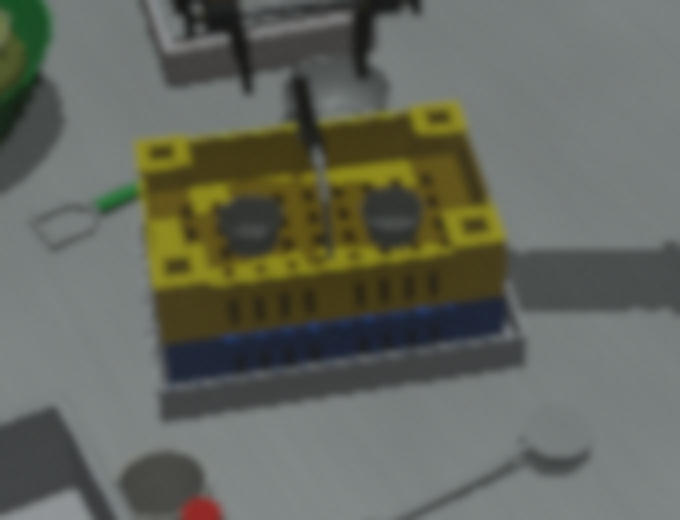

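Emit:
servo_tool(
  steps=[6, 0, 0, 0.5, 0, 0, 0, 4, -1.9, 0.58, 0.5, 0, 0, 0, 2, -3.8, 1.16, 0.5, 0, 0, 0, 0, -4.78, 1.45, 0.5, 0, 0, 0, 0, -4.78, 1.45, 0.5, 0, 0, 0],
)

```text
clock: 18.9
position: [0.5152, -0.22, 0.4319]
ee_rot: [-90.0, 0.0, -106.9]
contact_force: [0.4, -0.4, 0.4]
width: 0.0377
```

Emit:
servo_tool(
  steps=[0, 0, 0, 0, 0, 0, 0, 0, 0, 0, 0, 0, 0, 0, 0, 0, 0, 0, 0, 0, 0, 0, 0, 0, 0, 0, 0, 0, 0, 0, 0, 0, 0, 0, 0],
)

```text
clock: 19.52
position: [0.5155, -0.2201, 0.4316]
ee_rot: [-90.0, -0.0, -106.9]
contact_force: [-0.8, 0.4, 0.5]
width: 0.0008
```

Emit:
servo_tool(
  steps=[0, 0, 0, -1.5, 0, 0, 0, 0, 0, 0, -3, 0, 0, 0, 0, 0, 0, -4.5, 0, 0, 0, 0, 0, 0, -5.7, 0, 0, 0, 0, 0, 0, -5.7, 0, 0, 0],
)

```text
clock: 20.15
position: [0.5151, -0.2198, 0.3733]
ee_rot: [-90.1, -0.0, -106.9]
contact_force: [0.5, -0.0, 0.4]
width: 0.0005
```

```bash
python3 snap.py 11
```

```text
20.15 [ 0.5151 -0.2198  0.3733] [-9.0130e+01 -2.0000e-02 -1.0691e+02] F [ 0.5 -0.   0.4] T [-0.04  0.02  0.01] 0.0005
```

View pics/w11.png

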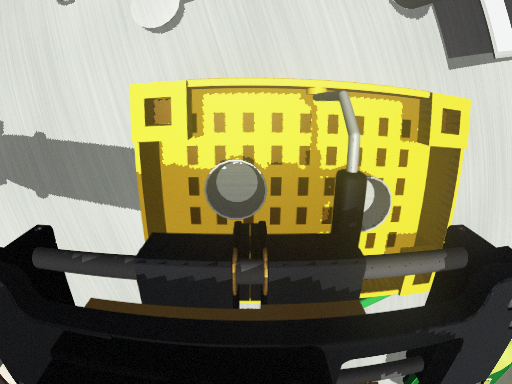

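View pics/s11.png

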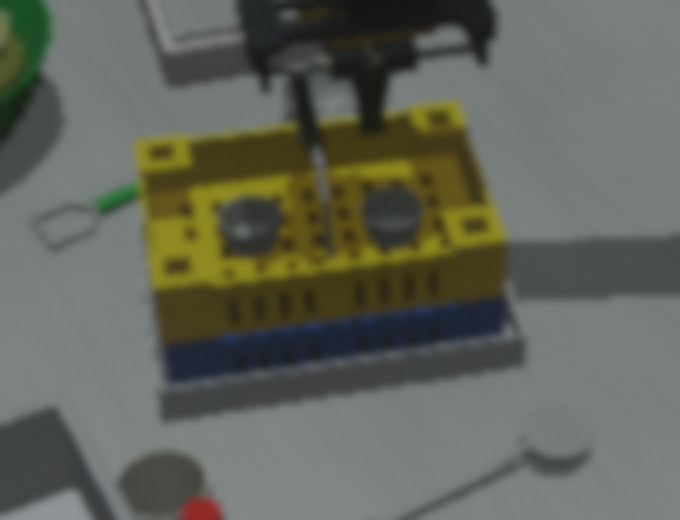

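Emit:
servo_tool(
  steps=[0, 0.96, -0.29, 0, 0, 0, 0, 0, 1.91, -0.58, 0, 0, 0, 0, 0, 2.87, -0.87, 0, 0, 0, 0, 0, 3.83, -1.16, 0, 0, 0, 0, 0, 4.78, -1.45, 0, 0, 0, 0],
)

```text
clock: 20.92
position: [0.564, -0.2347, 0.3745]
ee_rot: [-90.0, -0.0, -106.9]
contact_force: [-0.0, -0.0, 0.3]
width: 0.0003
```

Emit:
servo_tool(
  steps=[0, 0.96, -0.29, 0, 0, 0, 0, 0, 1.91, -0.58, 0, 0, 0, 0, 0, 2.87, -0.87, 0, 0, 0, 0, 0, 3.83, -1.16, 0, 0, 0, 0, 0, 3.83, -1.16, 0, 0, 0, 0],
)

```text
clock: 21.55
position: [0.6022, -0.2462, 0.3745]
ee_rot: [-90.0, -0.0, -106.9]
contact_force: [0.1, -0.3, -0.2]
width: 0.0008
```

```bash
python3 snap.py 12
```

```text
21.55 [ 0.6022 -0.2462  0.3745] [-9.0000e+01 -3.0000e-02 -1.0689e+02] F [ 0.1 -0.3 -0.2] T [-0.11  0.06  0.02] 0.0008
```

View pics/w12.png

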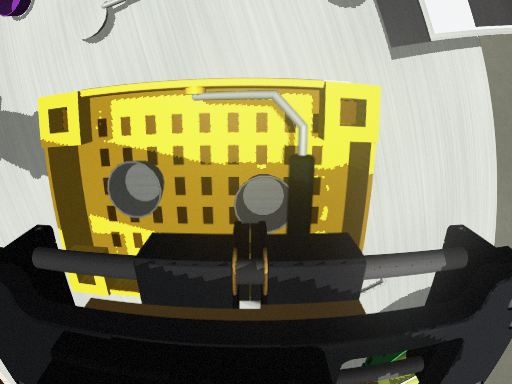

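View pics/s12.png

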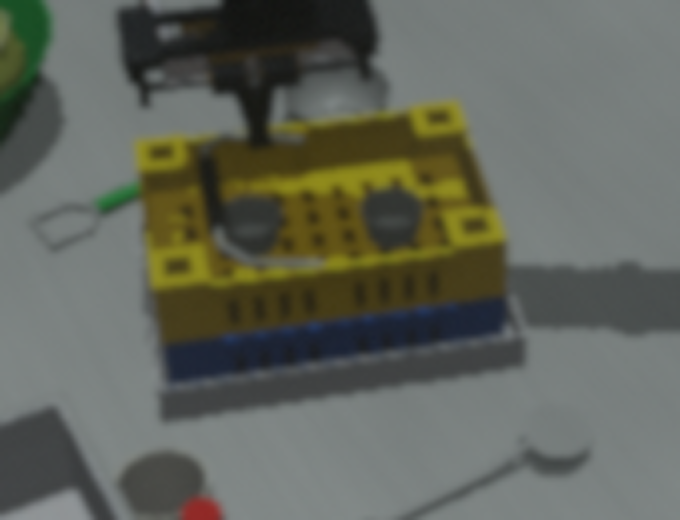

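The handle has fallen flat. Retreating so I can verify from above.

Emit:
servo_tool(
  steps=[0, 0, 0, 2, 0, 0, 0, 0, 0, 0, 5, 0, 0, 0, 0, 0, 0, 8, 0, 0, 0, 0, -2, -3.5, 10, 0, 0, 0, 0, -4, -7, 11.6, 0, 0, 0],
)

```text
clock: 22.32
position: [0.561, -0.3166, 0.4936]
ee_rot: [-89.8, -0.0, -106.8]
contact_force: [0.1, -0.3, -0.6]
width: 0.0006
```

Emit:
servo_tool(
  steps=[0, -1, 0, 0, 0, 0, 0, 0, -2, 0, 0, 0, 0, 0, 0, -2, 0, 0, 0, 0, 0, 0, -2, 0, 0, 0, 0, 0, 0, -2, 0, 0, 0, 0, 0],
)

```text
clock: 22.95
position: [0.5423, -0.3152, 0.4903]
ee_rot: [-90.0, 0.0, -106.8]
contact_force: [1.5, 0.8, 0.0]
width: 0.0005
```

```bash
python3 snap.py 13; python3 - <<'E'
import cv2
im=cv2.imread("pics/w13.png"); cv2.imwrite("pics/w13c.png",cv2.resize(im[25:190,135:365],None,fx=3.4,fy=3.4,interpolation=cv2.INTER_CUBIC))
from h import *
s=arm.observe(); np.save("s13.npy",s,allow_pickle=True)
E
```

```text
22.95 [ 0.5423 -0.3152  0.4903] [ -90.03    0.   -106.81] F [1.5 0.8 0. ] T [-0.07  0.08  0.06] 0.0005
```

View pics/w13c.png

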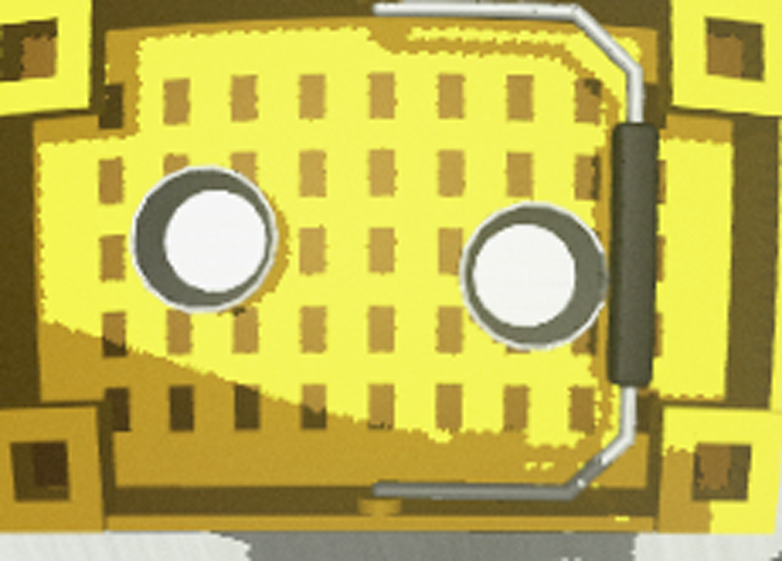

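View pics/s13.png

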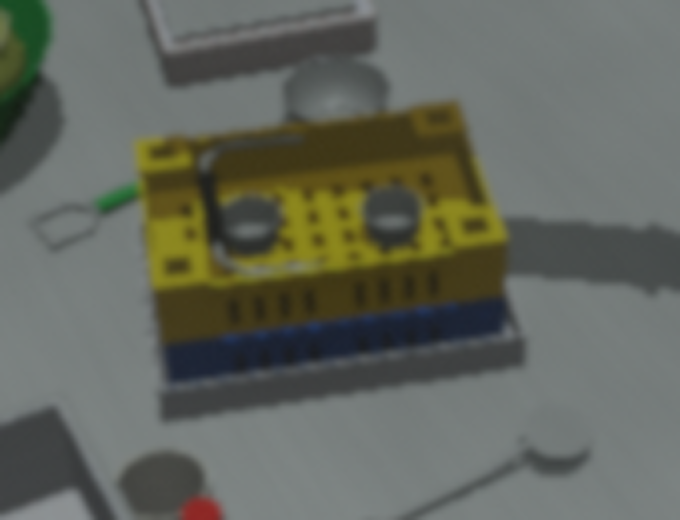

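```bash
python3 - <<'E'
from h import *
up=lambda p:(np.array(p)+.5)/3.4-.5+np.array((135,25))
s=np.load("s13.npy",allow_pickle=True).item()
P=[(735,48),(722,471),(31,48),(40,471)]
for z in(.14,.154):
    p,r=fit2(wonz(s,up(P),z),SX); print(z,p.round(4),r.round(1).tolist())
p,r=fit2(wonz(s,up(P),.14),SX)
c,q=np.cos(p[2]),np.sin(p[2]);R=np.array([[c,-q],[q,c]])
for z in(.115,.128,.151): 
    G=wonz(s,up([(636,124),(631,385)]),z)[:,:2]; print(z,"len",np.linalg.norm(G[0]-G[1]),(G.mean(0)-p[:2])@R)
    L=wonz(s,up([(577,10),(577,490)]),z)[:,:2]; print("  legs",np.linalg.norm(L[0]-L[1]))
print("cups",(wonz(s,up([(204,239),(535,276)]),.112)[:,:2]-p[:2])@R)
# stand axis estimate: front-bottom stand edges from initial top picture
T=cv2.imread("pics/top0.png"); cv2.imwrite("pics/st.png",cv2.resize(T[135:245,275:370],None,fx=7,fy=5.4,interpolation=2))
for dx in(0,):
  # expected stand corners if stand centred on blue, in crop px of cb.png
  S=np.array([[153,108],[153,-108],[-153,108],[-153,-108]])/1e3
  y=-.2942;c,q=np.cos(y),np.sin(y); W=np.c_[S@np.array([[c,q],[-q,c]])+[.5632,-.2330],np.full(4,.039)]
  print(((proj("top",W)-[275,138]+.5)*6-.5).round(0).tolist())
E
```

```text
0.14 [ 0.564  -0.2343 -0.298 ] [[0.4, -0.1], [0.2, -0.3], [-0.8, 0.2], [0.2, 0.2]]
0.154 [ 0.564  -0.2346 -0.298 ] [[6.1, 1.4], [4.1, -4.8], [-4.7, 4.6], [-5.5, -1.3]]
0.115 len 0.09400171801165096 [0.08924132 0.00011641]
  legs 0.1737958650260832
0.128 len 0.090559748601323 [ 0.08610458 -0.00012511]
  legs 0.16743215100346157
0.151 len 0.08447011041381965 [ 0.08055496 -0.00055241]
  legs 0.15617327234805412
cups [[-0.06256896  0.00432487]
 [ 0.05400105 -0.00906292]]
[[180.0, 16.0], [527.0, 110.0], [46.0, 500.0], [404.0, 602.0]]
```

```bash
python3 - <<'E'
from bench import arm
print(arm.observe()["contact_force"]); print(arm.job_done())
E
```

```text
[-0.64430188  0.31411085 -0.60729933]
the job is handed in; nothing more can be done
None
```

The yellow tray is stacked on the blue tray with its lugs home, its handle is folded flat towards its +x, and the job is handed in at about 23 s. No verdict came back.

- **Carry:** I gripped the handle upright, lifted the tray level (about 8 N) and carried it clear of the ladle, bottle and mug.
- **Stacking:** The lugs went into the sockets at the first attempt, with no searching needed. The tray stopped at a TCP height of 0.3768 m, exactly the height predicted for home. Pressing force was about 16 N at most in the readings, which are only taken at the end of each move; the limit is 35 N.
- **Handle:** I let go, then pushed the handle past its balance point with closed fingers, and it fell flat.

Last checks from the wrist camera, after the gripper had backed away:
- **Height:** The sockets fit a rim height of 0.140 m with errors under 1 mm. A tray standing 14 mm too high would give errors of 4–6 mm.
- **Position:** The tray centre is at (0.564, −0.234), within 1 mm of the blue tray position measured before stacking.
- **Handle:** The grip's apparent length (90.6 mm at z = 0.128) and its place at x = +86 mm match a flat handle.
- **Cups:** Both stand upright on the tray floor, at about x = −63 and +54 mm.

None of these checks failed. The top and wrist cameras disagreed by about 2 mm on where the blue tray was. The stand's own centre was only roughly checked: in the first top picture it looked within a few millimetres of the blue tray's.

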